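Line up the sample bottles by height beside the centrifuge

TASK

Line the four capped sample bottles up by height on the white tray, one centred on each light-blue pad: the tallest on the pad next to the orange end block, then the next tallest, and so on down to the shortest beside the blue end block. Keep the bottles upright, set them down gently rather than dropping them, and leave all four standing free.

Things in the scene. Friction and masses are not known exactly. Their poses are not given: they have to be found in the camera images.
- bottle_red: Loose white plastic sample bottle with a red screw cap, the tallest of the four: 130 mm high in all, round body 50 mm in diameter and straight from the base up to 108 mm, then a short shoulder to a fixed cap 37 mm in diameter and 15 mm high on top. Stands on the dark bench at the start. Origin: centre of its underside; z runs up through the cap.
- bottle_yellow: Loose white plastic sample bottle with a yellow screw cap, the second tallest of the four: 110 mm high in all, round body 44 mm in diameter and straight from the base up to 88 mm, then a short shoulder to a fixed cap 33 mm in diameter and 15 mm high on top. Stands on the dark bench at the start. Origin: centre of its underside; z runs up through the cap.
- bottle_green: Loose white plastic sample bottle with a green screw cap, the third tallest of the four: 90 mm high in all, round body 38 mm in diameter and straight from the base up to 68 mm, then a short shoulder to a fixed cap 28 mm in diameter and 15 mm high on top. Stands on the dark bench at the start. Origin: centre of its underside; z runs up through the cap.
- bottle_grey: Loose white plastic sample bottle with a grey screw cap, the shortest of the four: 70 mm high in all, round body 32 mm in diameter and straight from the base up to 48 mm, then a short shoulder to a fixed cap 24 mm in diameter and 15 mm high on top. Stands on the dark bench at the start. Origin: centre of its underside; z runs up through the cap.
- pad_a: One of four alike round light-blue pads, 56 mm across, 2 mm thick, fixed in a straight row a, b, c, d, 80 mm between centres, on a fixed white tray strip (430 x 100 mm, 8 mm high). Origin: centre of its underside, on the tray top 8 mm above the bench; its top, where a bottle stands, is 10 mm above the bench. Its y axis runs along the row.
- pad_b: One of four alike round light-blue pads, 56 mm across, 2 mm thick, fixed in a straight row a, b, c, d, 80 mm between centres, on a fixed white tray strip (430 x 100 mm, 8 mm high). Origin: centre of its underside, on the tray top 8 mm above the bench; its top, where a bottle stands, is 10 mm above the bench. Its y axis runs along the row.
- pad_c: One of four alike round light-blue pads, 56 mm across, 2 mm thick, fixed in a straight row a, b, c, d, 80 mm between centres, on a fixed white tray strip (430 x 100 mm, 8 mm high). Origin: centre of its underside, on the tray top 8 mm above the bench; its top, where a bottle stands, is 10 mm above the bench. Its y axis runs along the row.
- pad_d: One of four alike round light-blue pads, 56 mm across, 2 mm thick, fixed in a straight row a, b, c, d, 80 mm between centres, on a fixed white tray strip (430 x 100 mm, 8 mm high). Origin: centre of its underside, on the tray top 8 mm above the bench; its top, where a bottle stands, is 10 mm above the bench. Its y axis runs along the row.
- end_orange: Fixed orange end block on the white tray, 24 mm along the row, 50 mm across it, 18 mm high; its centre is 70 mm beyond the last pad's centre, in line with the row. It marks the tall end of the row. It may stand at either end of the row. Origin: centre of its underside, on the tray's top.
- end_blue: Fixed blue end block on the white tray, 24 mm along the row, 50 mm across it, 18 mm high; its centre is 70 mm beyond the last pad's centre, in line with the row. It marks the short end of the row. It may stand at either end of the row. Origin: centre of its underside, on the tray's top.
Things that resemble listed ones, but are neither listed nor needed, are in the scene too. Leave any pink look-alike of the bottle_green alone. What is shaped like the bottle_yellow but pink is not meant.

How it is judged:
At the end, for the whole second after the job is handed in: Each bottle upright (within 0.1 rad) and still, centre within 12 mm of its pad's centre, underside 6 to 14 mm above the bench: red cap (tallest) on the pad by the orange block, then yellow, then green, and grey cap (shortest) by the blue block (((horizontal distance between end_orange and pad_a below 0.1 m and horizontal distance between bottle_red and pad_a below 0.012 m and horizontal distance between bottle_yellow and pad_b below 0.012 m and horizontal distance between bottle_green and pad_c below 0.012 m and horizontal distance between bottle_grey and pad_d below 0.012 m) or (horizontal distance between end_orange and pad_d below 0.1 m and horizontal distance between bottle_red and pad_d below 0.012 m and horizontal distance between bottle_yellow and pad_c below 0.012 m and horizontal distance between bottle_green and pad_b below 0.012 m and horizontal distance between bottle_grey and pad_a below 0.012 m)) and height (world z) of bottle_red between 0.006 and 0.014 m and angle between each of bottle_red, bottle_yellow, bottle_green, bottle_grey's own z axis and vertical below 0.1 rad and linear speed of each of bottle_red, bottle_yellow, bottle_green, bottle_grey below 0.02 m/s and angular speed of each of bottle_red, bottle_yellow, bottle_green, bottle_grey below 0.2 rad/s and height (world z) of bottle_yellow between 0.006 and 0.014 m and height (world z) of bottle_green between 0.006 and 0.014 m and height (world z) of bottle_grey between 0.006 and 0.014 m); the robot touches nothing.
It fails at once if a bottle is tipped over (leans more than 0.6 rad) (angle between any of bottle_red, bottle_yellow, bottle_green, bottle_grey's own z axis and vertical above 0.6 rad).
It fails at once if a bottle is dropped or thrown (faster than 0.55 m/s, a fall of some 15 mm, with no finger on it) ((linear speed of bottle_red above 0.55 m/s and contact force between bottle_red and the fingers below 0.05 N) or (linear speed of bottle_yellow above 0.55 m/s and contact force between bottle_yellow and the fingers below 0.05 N) or (linear speed of bottle_green above 0.55 m/s and contact force between bottle_green and the fingers below 0.05 N) or (linear speed of bottle_grey above 0.55 m/s and contact force between bottle_grey and the fingers below 0.05 N)).
It also fails if it takes over 120 s, if anything falls off the work surface, if the arm or the gripper's body presses on something with over 40 N, if the wrist force passes 120 N, or if a joint passes its speed limit or range.

ROBOT

A 6-joint arm with a two-finger parallel gripper is mounted at the origin on the work surface. World frame = base frame: x ahead of the robot, y to its left, z up, the work surface at z = 0. Lengths are in m, angles in rad, forces in N, time in s.
With the tool pointing down it reaches from about 0.35 to 0.975 m from the base axis. Payload 4.9 kg.
Tool frame: the origin (TCP) lies at the very end of the fingers, on their centre line; the grasp point (between the pads) lies 19 mm behind it (ctrl.grasp_offset is the distance from the TCP to the grasp point, in m); z points along the fingers, y is the line along which they close (so a half turn about z gives the same grasp; the last joint's range is limited). The gripper opens to 85 mm and grips with 20 to 120 N. Pads are 22 mm wide; open, the fingers measure 114 mm over their backs; the gripper's body (76 mm by 85 mm) begins 54 mm behind the grasp point. The pads swing forward as they close: fully open they stand 13 mm farther back than shut.
Start: joints at [1.072, 0.053, 1.613, -0, 1.476, -0.119], TCP at [0.232, 0.58, 0.231] pointing down, gripper open.
Joint ranges: [-3.01, 3.01], [-1.01, 2.22], [0.06, 2.58], [-1.02, 4.17], [0.09, 2.62], [-3.14, 3.14]. Speed limits (rad/s): [2.57, 2.57, 3.14, 3.14, 3.14, 3.14].

INTERFACE

Orientations are given as a rotation vector (axis times angle).
In Python, from station import ctrl, optics gives the robot as it stands.
- The arm moves only by the shell command python3 -m handwheel 'ROWS' [OPENING] [FORCE]. ROWS is JSON, a list of rows, each an object of numbers: "tx", "ty", "tz": the shift along the tool's x, y, z in mm; "roll": the turn about the tool's z in rad. A call has 1 to 12 rows; each row shifts and turns the commanded pose from where the row before left it, along the tool's axes as they then stand; what a row does not reach is not made up. A row lasts 1/12 s, in which the tool goes at most 41.7 mm and 7.16 degrees, less where a joint would pass 70% of its speed; a pose out of reach is approached as far as the arm can. A call with a gripper value outside its range is refused whole. OPENING is the finger opening in mm, from 0 to 85.4, set as the call begins (- or left out, the last holds). The fingers move at their own pace and stop on an object; FORCE is the grip in N (left out, the last holds). Time passes only in rows, so rows that do not move let the fingers close. It gives the time, the measured TCP pose, the force, the opening and the grip force at its end, in the units of the state.
- ctrl.get_obs(): the state, without advancing time (a new reading comes with each control period).
- optics.get_image(name): name is "side" or "top" or "wrist"; returns (picture, depth): 384x512x3 uint8, red, green, blue; 384x512 float32, m along the optical axis (not along the pixel's ray), 0 where there is no reading.
- optics.camera_params(name): a dict with "mtx" (3x3 intrinsics, pixels), "extrinsics" (4x4, takes a point from camera to world coordinates); the wrist camera has in their place "tool_from_camera" (4x4, takes a point from camera to tool coordinates, whose origin is the TCP and whose axes are the flange's). Camera axes: x right, y down, z forward; pixel columns grow to the right and rows downward; lengths in m; the calibration is good to about 2 mm. A picture is of the moment at which its call begins: read the wrist's pose just before it. camera_params takes no time and is no camera call.
- ctrl.finish_job(): hands the job in; it is judged then, once.
The state is a dict: "t": time; "q": joint angles; "dq": joint speeds; "effort": joint torques, N m; "tool_pos": TCP position; "tool_rot": TCP orientation; "contact_force": force on the tool from outside, world axes, zero at the start; "wrist_torque": the same for the moment, N m; "opening": finger opening in m; "grip_force": force on a finger pad.
Only numpy, scipy, OpenCV 4.12 (cv2) and the standard library are available. Lean on these libraries where they do the work, as an engineer would, in place of code of your own. Each camera call takes 0.05 s, during which the arm holds its last target. There are 200 camera calls.

## Working session

There is one attempt and no reset: what is moved stays moved. The work goes in short steps, Python scripts to look and compute and a shell command to move; the robot and the scene stay as the last step left them, time stands still between calls to the robot, and variables do not carry over. Pictures are saved under pics/ and viewed, at most 14 in all, crops included, and the job is handed in when it is done.

```bash
ls; mkdir -p pics
python3 - <<'E'
from station import ctrl, optics
import cv2, numpy as np
o=ctrl.get_obs(); print({k:np.round(v,3).tolist() for k,v in o.items()})
for n in("top","side"):
    im,d=optics.get_image(n); cv2.imwrite(f"pics/{n}0.png",im[:,:,::-1]); np.save(f"pics/{n}0.npy",d)
    p=optics.camera_params(n); print(n,p["mtx"].tolist(),np.round(p["extrinsics"],3).tolist())
print(optics.camera_params("wrist"))
E
```

```text
pics
{'t': 0.0, 'q': [1.072, 0.053, 1.614, 0.0, 1.476, -0.119], 'dq': [-0.0, -0.0, 0.001, -0.0, -0.001, -0.001], 'effort': [-0.0, -39.372, -37.016, -0.0, 0.008, -0.0], 'tool_pos': [0.231, 0.58, 0.23], 'tool_rot': [-0.593, -3.084, 0.003], 'contact_force': [-0.089, 0.283, -0.537], 'wrist_torque': [-0.013, 0.015, -0.006], 'grip_force': 0.0, 'opening': 0.085}
top [[346.5187512523835, 0.0, 248.25527573901954], [0.0, 346.5187512523835, 193.0228954725594], [0.0, 0.0, 1.0]] [[-0.104, -0.974, 0.201, 0.357], [-0.995, 0.101, -0.026, 0.01], [0.005, -0.202, -0.979, 0.805], [0.0, 0.0, 0.0, 1.0]]
side [[370.2321815114062, 0.0, 260.8953825767129], [0.0, 370.2321815114062, 193.64262282773095], [0.0, 0.0, 1.0]] [[-0.963, -0.163, 0.214, 0.354], [-0.269, 0.641, -0.719, 0.606], [-0.02, -0.75, -0.662, 0.581], [0.0, 0.0, 0.0, 1.0]]
{'mtx': array([[278.78609459,   0.        , 254.45309084],
       [  0.        , 278.78609459, 189.72434417],
       [  0.        ,   0.        ,   1.        ]]), 'tool_from_camera': array([[-5.48780677e-04, -9.49058346e-01, -3.15099914e-01,
         8.14207038e-02],
       [ 9.99999746e-01, -3.77784844e-04, -6.03747160e-04,
         3.08546042e-05],
       [ 4.53951309e-04, -3.15100165e-01,  9.49058312e-01,
        -1.41916787e-01],
       [ 0.00000000e+00,  0.00000000e+00,  0.00000000e+00,
         1.00000000e+00]])}
```

View pics/top0.png

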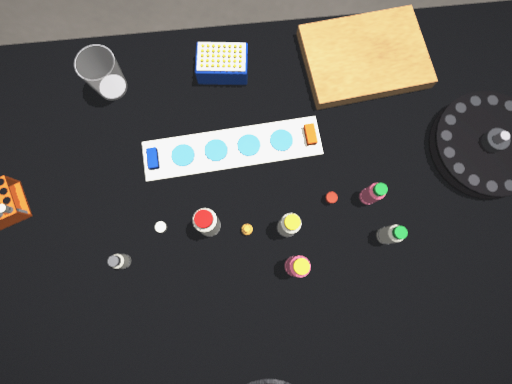

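View pics/side0.png

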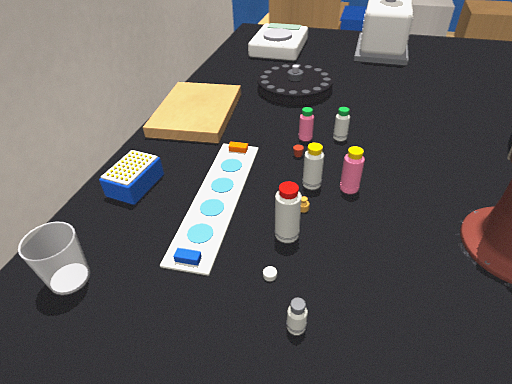

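The top view shows the blue end at (153,158), the orange end at (310,134) and pads at (183,155), (216,150), (249,145), (281,140). The caps are red (204,219), yellow (292,222), green (400,233) and grey (114,261). The pink decoys are at (375,190) and (298,267), and there are small loose items at (332,197), (247,229) and (160,227). The side view agrees.

```bash
cat > h.py <<'E'
import cv2, numpy as np
from station import ctrl, optics
def cast(n,px,z,E=None):
    p=optics.camera_params(n); E=p["extrinsics"] if E is None else E
    r=E[:3,:3]@np.linalg.solve(p["mtx"],[px[0],px[1],1]); c=E[:3,3]
    return c+r*(z-c[2])/r[2]
def blobs(im,hr,smin=110,vmin=60,amin=25):
    h=cv2.cvtColor(im,cv2.COLOR_RGB2HSV); m=cv2.inRange(h,(hr[0],smin,vmin),(hr[1],255,255))
    n,l,s,c=cv2.connectedComponentsWithStats(m)
    return [(np.round(c[i],1),int(s[i,4])) for i in range(1,n) if s[i,4]>=amin]
HUE=dict(red=(0,7),orange=(8,16),yellow=(22,33),green=(50,75),pad=(85,103),blue=(108,125))
Z=dict(red=.13,orange=.026,yellow=.11,green=.09,pad=.01,blue=.026)
E
python3 - <<'E'
from h import *
for n in("top","side"):
    im=cv2.imread(f"pics/{n}0.png")[:,:,::-1].copy()
    for k in HUE:
        for c,a in blobs(im,HUE[k]): print(n,k,c,a,np.round(cast(n,c,Z[k])[:2],4))
    d=np.load(f"pics/{n}0.npy")
    h=cv2.cvtColor(im,cv2.COLOR_RGB2HSV)
    x,y=((100,245),(283,290))[n=="side"]
    np.set_printoptions(linewidth=250)
    print(cv2.cvtColor(im,cv2.COLOR_RGB2GRAY)[y:y+34,x:x+34:1])
E
```

```text
top red [331.1 197. ] 128 [ 0.4702 -0.1704]
top red [203.  218.5] 269 [0.4537 0.0861]
top orange [307.7 137.3] 50 [ 0.6365 -0.1648]
top orange [ 13. 203.] 826 [0.5487 0.5248]
top yellow [291.3 222. ] 180 [ 0.4311 -0.088 ]
top yellow [248.2 228.5] 39 [ 4.27e-01 -2.00e-04]
top yellow [300.6 266.1] 203 [ 0.3429 -0.095 ]
top green [380.3 188.7] 148 [ 0.4839 -0.2875]
top green [400.1 231.9] 160 [ 0.3896 -0.3118]
top blue [221.7  74.9] 791 [0.8196 0.0241]
top blue [152.1 158. ] 202 [0.6231 0.2052]
[[52 54 52 ... 53 53 53]
 [53 53 53 ... 53 52 53]
 [52 53 53 ... 53 52 53]
 ...
 [53 52 51 ... 52 53 54]
 [53 53 52 ... 51 52 53]
 [52 53 52 ... 52 52 51]]
side red [297.9 149.8] 112 [ 0.462  -0.0381]
side red [288.1 189.4] 285 [0.4544 0.0924]
side red [490.3 238.1] 2838 [0.1172 0.1293]
side orange [307.1  12.4] 1264 [ 0.6791 -1.3841]
side orange [486.8  19.3] 1368 [-0.1579 -1.4411]
side orange [192.1 129.2] 741 [ 0.7978 -0.2149]
side orange [238.3 148.9] 98 [ 0.6394 -0.1532]
side yellow [237.3 144.4] 67 [ 0.604  -0.0547]
side yellow [314.5 148.3] 168 [ 0.4323 -0.0812]
side yellow [355.2 152.1] 170 [ 0.3441 -0.088 ]
side green [306.8 110.9] 88 [ 0.4841 -0.2787]
side green [343.3 110.8] 89 [ 0.3902 -0.3018]
side pad [201.4 239.8] 26 [0.619  0.1539]
side blue [352.7  17.6] 534 [ 0.4493 -1.3436]
side blue [133.5 184.4] 1192 [0.8338 0.0457]
side blue [187.7 259.9] 151 [0.6174 0.2201]
[[58 55 53 ... 47 49 51]
 [55 57 52 ... 61 54 56]
 [60 50 56 ... 54 54 58]
 ...
 [56 59 48 ... 59 57 58]
 [56 52 47 ... 58 57 52]
 [52 52 47 ... 57 59 53]]
```

```bash
python3 - <<'E'
from h import *
for n in("top","side"):
    im=cv2.imread(f"pics/{n}0.png")[:,:,::-1].copy()
    for c,a in blobs(im,(85,105),60,100,100): print(n,c,a,np.round(cast(n,c,.01)[:2],4))
# grey cap: ray at approx pixel
print(cast("top",(114,262),.068),cast("side",(298,305),.068))
E
python3 -m handwheel '[{"roll":0.12},{"roll":0.12},{"roll":0.12},{"roll":0.12},{"roll":0.12},{"roll":0.12},{"roll":0.12},{"roll":0.12},{"roll":0.12},{"roll":0.07},{},{}]' 60 40
```

```text
top [280.8 139.7] 361 [ 0.6429 -0.1027]
top [248.2 144.8] 367 [ 0.638  -0.0228]
top [215.4 149.9] 376 [0.6333 0.057 ]
top [182.4 154.9] 377 [0.6289 0.1367]
side [230.9 165. ] 221 [ 0.6434 -0.1018]
side [221.8 184.7] 267 [ 0.639  -0.0221]
side [211.5 207.1] 326 [0.6345 0.0574]
side [199.7 233. ] 401 [0.6297 0.1372]
[0.39084791 0.28447556 0.068     ] [0.39391104 0.28722181 0.068     ]$[0]: bad value
```

```bash
python3 -m handwheel '[{"tx":0,"ty":0,"tz":0,"roll":0.12}]' 60 40; sleep 0; python3 -m handwheel '[{"tx":0,"ty":0,"tz":0,"roll":0.12}]'; python3 -m handwheel --help
```

```text
t: 0.18
tool_pos: [0.2315, 0.5801, 0.2304]
tool_rot: [-0.78, -3.043, 0.002]
contact_force: [-0.1, -0.4, -0.1]
opening: 0.0755
grip_force: 0.0
t: 0.27
tool_pos: [0.2315, 0.5801, 0.2305]
tool_rot: [-0.967, -2.989, 0.002]
contact_force: [0.4, 0.2, 1.0]
opening: 0.0644
grip_force: 0.0invalid input: not JSON, or not a number
```

```bash
python3 -m handwheel '[{"tx":0,"ty":0,"tz":0,"roll":0.12},{"tx":0,"ty":0,"tz":0,"roll":0.12},{"tx":0,"ty":0,"tz":0,"roll":0.12},{"tx":0,"ty":0,"tz":0,"roll":0.12},{"tx":0,"ty":0,"tz":0,"roll":0.12},{"tx":0,"ty":0,"tz":0,"roll":0.12},{"tx":0,"ty":0,"tz":0,"roll":0.12},{"tx":0,"ty":0,"tz":0,"roll":0.047},{"tx":-30,"ty":14,"tz":0,"roll":0}]'
cat >> h.py <<'E'
from scipy.spatial.transform import Rotation as Ro
def pose():
    o=ctrl.get_obs(); T=np.eye(4); T[:3,:3]=Ro.from_rotvec(o["tool_rot"]).as_matrix(); T[:3,3]=o["tool_pos"]; return T
def go(T,x,y,z):  # tool-frame shift in mm to reach TCP x,y,z
    print("shift mm",np.round(T[:3,:3].T@(np.array([x,y,z])-T[:3,3])*1000,1))
def wrist(name):
    T=pose(); im,d=optics.get_image("wrist"); cv2.imwrite(f"pics/{name}.png",im[:,:,::-1]); np.save(f"pics/{name}.npy",d)
    return T,T@optics.camera_params("wrist")["tool_from_camera"],im,d
def cloud(E,d):
    K=optics.camera_params("wrist")["mtx"]; v,u=np.mgrid[:384,:512]
    P=np.stack([(u-K[0,2])/K[0,0]*d,(v-K[1,2])/K[1,1]*d,d],-1); return P@E[:3,:3].T+E[:3,3]
def cap(E,d,x,y,h,rcap,r=.04):
    """centre of the cap's flat top: points near height h"""
    P=cloud(E,d); m=(d>0)&(abs(P[...,2]-h)<.004)&(np.hypot(P[...,0]-x,P[...,1]-y)<r)
    Q=P[m]; (c,rad)=cv2.minEnclosingCircle(Q[:,:2].astype(np.float32))
    print("cap",len(Q),"mean",np.round(Q.mean(0),4),"circ",np.round(c,4),"r",round(rad,4),"expected",rcap)
    return c
E
python3 -c "
from h import *
T=pose();print(T.round(4));go(T,.392,.286,.2)"
```

```text
t: 1.02
tool_pos: [0.2457, 0.5534, 0.2304]
tool_rot: [-2.145, -2.293, 0.001]
contact_force: [1.1, -0.3, 0.8]
opening: 0.0598
grip_force: 0.0
[[-6.630e-02  9.978e-01 -1.700e-03  2.457e-01]
 [ 9.978e-01  6.630e-02  8.000e-04  5.534e-01]
 [ 9.000e-04 -1.700e-03 -1.000e+00  2.304e-01]
 [ 0.000e+00  0.000e+00  0.000e+00  1.000e+00]]
shift mm [-276.5  128.3   29.9]
```

```bash
python3 -m handwheel '[{"tx":-28,"ty":13,"tz":3,"roll":0},{"tx":-28,"ty":13,"tz":3,"roll":0},{"tx":-28,"ty":13,"tz":3,"roll":0},{"tx":-28,"ty":13,"tz":3,"roll":0},{"tx":-28,"ty":13,"tz":3,"roll":0},{"tx":-28,"ty":13,"tz":3,"roll":0},{"tx":-28,"ty":13,"tz":3,"roll":0},{"tx":-28,"ty":13,"tz":3,"roll":0},{"tx":-28,"ty":13,"tz":3,"roll":0},{"tx":-21,"ty":11,"tz":3,"roll":0},{"tx":0,"ty":0,"tz":0,"roll":0},{"tx":0,"ty":0,"tz":0,"roll":0}]'
python3 -c "
from h import *
T,E,im,d=wrist('w1')
cap(E,d,.392,.286,.07,.012)
go(T,.392,.286,.014)"
```

```text
t: 2.02
tool_pos: [0.3928, 0.2863, 0.2007]
tool_rot: [-2.152, -2.288, 0.001]
contact_force: [-1.1, 1.6, 0.3]
opening: 0.0601
grip_force: 0.0
cap 389 mean [0.3942 0.2867 0.0691] circ [0.3942 0.2863] r 0.0117 expected 0.012
shift mm [ -0.3  -0.6 186.7]
```

View pics/w1.png

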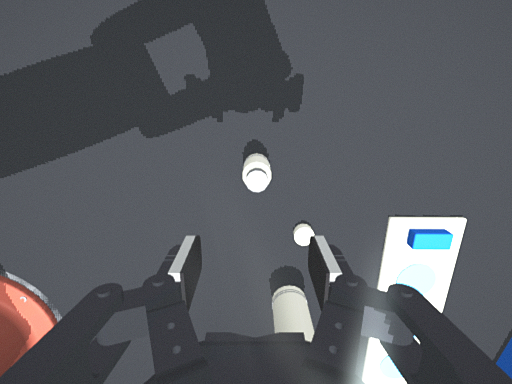

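The wrist picture shows the grey cap at (257,180), centred between the fingers, with nothing in the way of the descent.

```bash
python3 -m handwheel '[{"tx":0,"ty":1.5,"tz":38,"roll":0},{"tx":0,"ty":0,"tz":38,"roll":0},{"tx":0,"ty":0,"tz":38,"roll":0},{"tx":0,"ty":0,"tz":33,"roll":0},{"tx":0,"ty":0,"tz":22,"roll":0},{"tx":0,"ty":0,"tz":12,"roll":0},{"tx":0,"ty":0,"tz":5,"roll":0},{"tx":0,"ty":0,"tz":0,"roll":0},{"tx":0,"ty":0,"tz":0,"roll":0}]'
python3 -m handwheel '[{"tx":0,"ty":0,"tz":0,"roll":0},{"tx":0,"ty":0,"tz":0,"roll":0},{"tx":0,"ty":0,"tz":0,"roll":0},{"tx":0,"ty":0,"tz":0,"roll":0},{"tx":0,"ty":0,"tz":0,"roll":0},{"tx":0,"ty":0,"tz":0,"roll":0}]' 15 35
python3 -c "
from h import *
T=pose();go(T,.6293,.137,.13)"
```

```text
t: 2.82
tool_pos: [0.3952, 0.2883, 0.0168]
tool_rot: [2.148, 2.292, 0.004]
contact_force: [-0.1, 0.3, -0.8]
opening: 0.0602
grip_force: 0.0
t: 3.32
tool_pos: [0.3957, 0.2881, 0.0173]
tool_rot: [2.149, 2.291, 0.005]
contact_force: [-1.2, 0.4, 6.6]
opening: 0.0313
grip_force: 35.2
shift mm [-165.5  223.8 -112.3]
```

```bash
python3 -m handwheel '[{"tx":0,"ty":0,"tz":-10,"roll":0},{"tx":0,"ty":0,"tz":-30,"roll":0},{"tx":0,"ty":0,"tz":-30,"roll":0},{"tx":-20,"ty":27,"tz":-20,"roll":0},{"tx":-20,"ty":27,"tz":-12,"roll":0},{"tx":-20,"ty":27,"tz":-10,"roll":0},{"tx":-20,"ty":27,"tz":0,"roll":0},{"tx":-20,"ty":27,"tz":0,"roll":0},{"tx":-20,"ty":27,"tz":0,"roll":0},{"tx":-20,"ty":27,"tz":0,"roll":0},{"tx":-16,"ty":22,"tz":0,"roll":0},{"tx":-8,"ty":13,"tz":0,"roll":0}]'
python3 -m handwheel '[{"tx":0,"ty":0,"tz":0,"roll":0},{"tx":0,"ty":0,"tz":0,"roll":0}]'
python3 -c "
from h import *
T=pose();go(T,.6293,.1386,.0265)"
```

```text
t: 4.32
tool_pos: [0.6303, 0.1355, 0.1277]
tool_rot: [2.151, 2.288, -0.0]
contact_force: [-0.1, 0.0, -1.1]
opening: 0.0309
grip_force: 35.0
t: 4.48
tool_pos: [0.6283, 0.1374, 0.1273]
tool_rot: [-2.15, -2.289, 0.001]
contact_force: [-0.6, 1.2, -1.3]
opening: 0.0309
grip_force: 35.0
shift mm [  1.1   1.2 100.8]
```

```bash
python3 -m handwheel '[{"tx":1,"ty":1,"tz":30,"roll":0},{"tx":0,"ty":0,"tz":30,"roll":0},{"tx":0,"ty":0,"tz":20,"roll":0},{"tx":0,"ty":0,"tz":10,"roll":0},{"tx":0,"ty":0,"tz":5,"roll":0},{"tx":0,"ty":0,"tz":2,"roll":0},{"tx":0,"ty":0,"tz":1,"roll":0},{"tx":0,"ty":0,"tz":1,"roll":0},{"tx":0,"ty":0,"tz":0,"roll":0},{"tx":0,"ty":0,"tz":0,"roll":0}]'
```

```text
t: 5.32
tool_pos: [0.6301, 0.1391, 0.0296]
tool_rot: [2.148, 2.29, 0.002]
contact_force: [-0.0, 0.4, 0.1]
opening: 0.0309
grip_force: 35.1
```

```bash
python3 -m handwheel '[{"tx":0,"ty":0,"tz":1,"roll":0},{"tx":0,"ty":0,"tz":1,"roll":0},{"tx":0,"ty":0,"tz":0,"roll":0},{"tx":0,"ty":0,"tz":0,"roll":0}]'
python3 -m handwheel '[{"tx":0,"ty":0,"tz":0,"roll":0},{"tx":0,"ty":0,"tz":0,"roll":0},{"tx":0,"ty":0,"tz":0,"roll":0},{"tx":0,"ty":0,"tz":0,"roll":0},{"tx":0,"ty":0,"tz":-10,"roll":0},{"tx":0,"ty":0,"tz":-30,"roll":0},{"tx":0,"ty":0,"tz":-40,"roll":0},{"tx":0,"ty":0,"tz":-40,"roll":0},{"tx":0,"ty":0,"tz":-40,"roll":0},{"tx":0,"ty":0,"tz":-20,"roll":0},{"tx":0,"ty":0,"tz":0,"roll":0},{"tx":0,"ty":0,"tz":0,"roll":0}]' 60
python3 -c "
from h import *
T,E,im,d=wrist('w2')
cap(E,d,.6293,.137,.08,.012)
for c,a in blobs(im,(85,105),60,100,100): print(c,a,cast('wrist',c,.01,E).round(4))
go(T,.389,-.308,.2)"
```

```text
t: 5.65
tool_pos: [0.6298, 0.139, 0.0273]
tool_rot: [2.149, 2.291, 0.001]
contact_force: [-1.3, 0.3, 5.1]
opening: 0.0315
grip_force: 35.5
t: 6.65
tool_pos: [0.6303, 0.1391, 0.2093]
tool_rot: [2.147, 2.289, 0.006]
contact_force: [-1.0, 0.6, -1.1]
opening: 0.0601
grip_force: 0.0
cap 394 mean [0.6294 0.1379 0.0792] circ [0.6294 0.1373] r 0.0118 expected 0.012
[253.5 161.4] 720 [0.6293 0.1441 0.01  ]
[252.9 224.9] 1214 [0.6339 0.0571 0.01  ]
[252.5 275.3] 1010 [ 0.6383 -0.0224  0.01  ]
[252.3 319.9] 843 [ 0.6429 -0.1021  0.01  ]
shift mm [-430.8 -269.5    8. ]
```

```bash
python3 -m handwheel '[{"tx":-20,"ty":-12,"tz":0,"roll":0},{"tx":-34,"ty":-21,"tz":0,"roll":0},{"tx":-35,"ty":-22,"tz":0,"roll":0},{"tx":-35,"ty":-22,"tz":0,"roll":0},{"tx":-35,"ty":-22,"tz":0,"roll":0},{"tx":-35,"ty":-22,"tz":0,"roll":0},{"tx":-35,"ty":-22,"tz":0,"roll":0},{"tx":-35,"ty":-22,"tz":0,"roll":0},{"tx":-35,"ty":-22,"tz":0,"roll":0},{"tx":-35,"ty":-22,"tz":0,"roll":0},{"tx":-35,"ty":-22,"tz":0,"roll":0},{"tx":-35,"ty":-22,"tz":0,"roll":0}]'
python3 -m handwheel '[{"tx":-27,"ty":-18,"tz":4,"roll":0},{"tx":0,"ty":0,"tz":4,"roll":0},{"tx":0,"ty":0,"tz":0,"roll":0},{"tx":0,"ty":0,"tz":0,"roll":0}]'
python3 -c "
from h import *
T,E,im,d=wrist('w3')
x,y=cap(E,d,.389,-.308,.09,.014)
go(T,x,y,.030)"
```

```text
t: 7.7
tool_pos: [0.4002, -0.2809, 0.2037]
tool_rot: [-2.146, -2.288, -0.0]
contact_force: [1.3, -0.8, 0.0]
opening: 0.0601
grip_force: 0.0
t: 8.03
tool_pos: [0.3856, -0.3074, 0.1961]
tool_rot: [-2.147, -2.288, -0.001]
contact_force: [-0.1, 0.3, 0.8]
opening: 0.06
grip_force: 0.0
cap 635 mean [ 0.3896 -0.3124  0.0892] circ [ 0.3897 -0.313 ] r 0.0142 expected 0.014
shift mm [ -6.4   4.2 166. ]
```

```bash
python3 -m handwheel '[{"tx":-6,"ty":4,"tz":15,"roll":0},{"tx":0,"ty":0,"tz":38,"roll":0},{"tx":0,"ty":0,"tz":38,"roll":0},{"tx":0,"ty":0,"tz":35,"roll":0},{"tx":0,"ty":0,"tz":22,"roll":0},{"tx":0,"ty":0,"tz":12,"roll":0},{"tx":0,"ty":0,"tz":5,"roll":0},{"tx":0,"ty":0,"tz":0,"roll":0},{"tx":0,"ty":0,"tz":0,"roll":0}]'
python3 -m handwheel '[{"tx":0,"ty":0,"tz":0,"roll":0},{"tx":0,"ty":0,"tz":0,"roll":0},{"tx":0,"ty":0,"tz":0,"roll":0},{"tx":0,"ty":0,"tz":0,"roll":0},{"tx":0,"ty":0,"tz":0,"roll":0},{"tx":0,"ty":0,"tz":0,"roll":0}]' 15 35
python3 -c "
from h import *
T=pose();dy=T[1,3]+.3127;print(dy);go(T,.634,.0572+dy,.14)"
```

```text
t: 8.83
tool_pos: [0.3919, -0.3147, 0.0348]
tool_rot: [2.147, 2.291, -0.0]
contact_force: [0.5, -0.3, 0.5]
opening: 0.06
grip_force: 0.0
t: 9.33
tool_pos: [0.3919, -0.3154, 0.0355]
tool_rot: [2.147, 2.289, -0.0]
contact_force: [-1.5, 1.4, 6.1]
opening: 0.0369
grip_force: 35.1
-0.0027446088370847166
shift mm [ 353.4  265.5 -104.8]
```

```bash
python3 -m handwheel '[{"tx":0,"ty":0,"tz":-10,"roll":0},{"tx":0,"ty":0,"tz":-35,"roll":0},{"tx":0,"ty":0,"tz":-35,"roll":0},{"tx":22,"ty":16,"tz":-25,"roll":0},{"tx":32,"ty":24,"tz":0,"roll":0},{"tx":32,"ty":24,"tz":0,"roll":0},{"tx":32,"ty":24,"tz":0,"roll":0},{"tx":32,"ty":24,"tz":0,"roll":0},{"tx":32,"ty":24,"tz":0,"roll":0},{"tx":32,"ty":24,"tz":0,"roll":0},{"tx":32,"ty":24,"tz":0,"roll":0},{"tx":32,"ty":24,"tz":0,"roll":0}]'
python3 -m handwheel '[{"tx":32,"ty":24,"tz":0,"roll":0},{"tx":26,"ty":20,"tz":0,"roll":0},{"tx":16,"ty":12,"tz":0,"roll":0},{"tx":0,"ty":0,"tz":0,"roll":0},{"tx":0,"ty":0,"tz":0,"roll":0},{"tx":0,"ty":0,"tz":0,"roll":0}]'
python3 -c "
from h import *
T=pose();go(T,.634,.0545,.0455)"
```

```text
t: 10.33
tool_pos: [0.5812, -0.0216, 0.1389]
tool_rot: [2.149, 2.291, 0.0]
contact_force: [0.9, -0.3, 0.3]
opening: 0.037
grip_force: 35.4
t: 10.83
tool_pos: [0.6312, 0.0534, 0.1383]
tool_rot: [-2.149, -2.291, 0.001]
contact_force: [-0.5, 0.5, -1.2]
opening: 0.0368
grip_force: 35.5
shift mm [ 0.9  3.  92.8]
```

```bash
python3 -m handwheel '[{"tx":1,"ty":2.5,"tz":30,"roll":0},{"tx":0,"ty":0,"tz":30,"roll":0},{"tx":0,"ty":0,"tz":15,"roll":0},{"tx":0,"ty":0,"tz":9,"roll":0},{"tx":0,"ty":0,"tz":4,"roll":0},{"tx":0,"ty":0,"tz":2,"roll":0},{"tx":0,"ty":0,"tz":1,"roll":0},{"tx":0,"ty":0,"tz":1,"roll":0},{"tx":0,"ty":0,"tz":0,"roll":0},{"tx":0,"ty":0,"tz":0,"roll":0},{"tx":0,"ty":0,"tz":0,"roll":0}]'
```

```text
t: 11.75
tool_pos: [0.6346, 0.0552, 0.0471]
tool_rot: [2.148, 2.291, 0.001]
contact_force: [0.8, 0.3, -0.3]
opening: 0.037
grip_force: 35.5
```

```bash
python3 -m handwheel '[{"tx":0,"ty":0,"tz":1,"roll":0},{"tx":0,"ty":0,"tz":1,"roll":0},{"tx":0,"ty":0,"tz":0,"roll":0},{"tx":0,"ty":0,"tz":0,"roll":0}]'
python3 -m handwheel '[{"tx":0,"ty":0,"tz":0,"roll":0},{"tx":0,"ty":0,"tz":0,"roll":0},{"tx":0,"ty":0,"tz":0,"roll":0},{"tx":0,"ty":0,"tz":0,"roll":0},{"tx":0,"ty":0,"tz":-10,"roll":0},{"tx":0,"ty":0,"tz":-30,"roll":0},{"tx":0,"ty":0,"tz":-40,"roll":0},{"tx":0,"ty":0,"tz":-40,"roll":0},{"tx":0,"ty":0,"tz":-35,"roll":0},{"tx":0,"ty":0,"tz":-15,"roll":0},{"tx":0,"ty":0,"tz":0,"roll":0},{"tx":0,"ty":0,"tz":0,"roll":0}]' 65
python3 -c "
from h import *
T,E,im,d=wrist('w4')
cap(E,d,.634,.057,.10,.014)
go(T,.430,-.089,.22)"
```

```text
t: 12.08
tool_pos: [0.6346, 0.0552, 0.0456]
tool_rot: [2.149, 2.291, 0.001]
contact_force: [-3.2, -0.4, 5.4]
opening: 0.0369
grip_force: 36.0
t: 13.08
tool_pos: [0.6344, 0.0551, 0.2152]
tool_rot: [2.148, 2.29, 0.002]
contact_force: [-0.6, 1.0, -1.0]
opening: 0.0651
grip_force: 0.0
cap 613 mean [0.6332 0.0582 0.0992] circ [0.6333 0.0575] r 0.014 expected 0.014
shift mm [-130.7 -213.2   -5.2]
```

Green is centred to about 1 mm. Next is yellow.

```bash
python3 -m handwheel '[{"tx":-16,"ty":-26,"tz":0,"roll":0},{"tx":-20,"ty":-33,"tz":0,"roll":0},{"tx":-20,"ty":-33,"tz":0,"roll":0},{"tx":-20,"ty":-33,"tz":0,"roll":0},{"tx":-20,"ty":-33,"tz":0,"roll":0},{"tx":-20,"ty":-33,"tz":0,"roll":0},{"tx":-15,"ty":-22,"tz":0,"roll":0},{"tx":0,"ty":0,"tz":0,"roll":0},{"tx":0,"ty":0,"tz":0,"roll":0},{"tx":0,"ty":0,"tz":0,"roll":0}]'
python3 -c "
from h import *
T,E,im,d=wrist('w5')
x,y=cap(E,d,.430,-.089,.11,.0165)
go(T,x,y,.052)"
```

```text
t: 13.97
tool_pos: [0.4295, -0.0888, 0.2125]
tool_rot: [-2.148, -2.289, 0.001]
contact_force: [0.3, -0.2, -0.4]
opening: 0.0649
grip_force: 0.0
cap 888 mean [ 0.4323 -0.0891  0.1092] circ [ 0.4323 -0.0896] r 0.0162 expected 0.0165
shift mm [ -1.3   3.1 160.4]
```

View pics/w5.png

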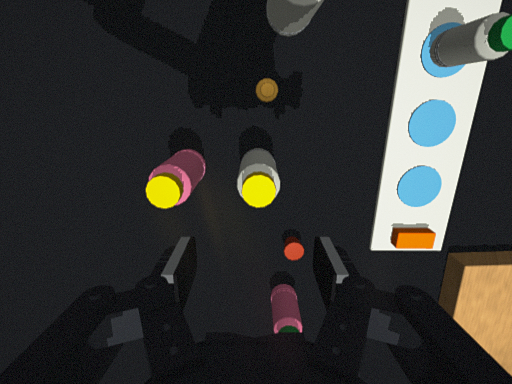

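The wrist picture shows the white yellow-capped bottle centred at (258,190). Its pink decoy is at (164,192), which leaves room for the finger.

```bash
python3 -m handwheel '[{"tx":-1,"ty":3,"tz":15,"roll":0},{"tx":0,"ty":0,"tz":35,"roll":0},{"tx":0,"ty":0,"tz":38,"roll":0},{"tx":0,"ty":0,"tz":35,"roll":0},{"tx":0,"ty":0,"tz":22,"roll":0},{"tx":0,"ty":0,"tz":10,"roll":0},{"tx":0,"ty":0,"tz":5,"roll":0},{"tx":0,"ty":0,"tz":0,"roll":0},{"tx":0,"ty":0,"tz":0,"roll":0}]'
python3 -m handwheel '[{"tx":0,"ty":0,"tz":0,"roll":0},{"tx":0,"ty":0,"tz":0,"roll":0},{"tx":0,"ty":0,"tz":0,"roll":0},{"tx":0,"ty":0,"tz":0,"roll":0},{"tx":0,"ty":0,"tz":0,"roll":0},{"tx":0,"ty":0,"tz":0,"roll":0}]' 20 40
python3 -c "
from h import *
T=pose();dy=T[1,3]+.0894;print(dy);go(T,.6385,-.0225+dy,.15)"
```

```text
t: 14.77
tool_pos: [0.4344, -0.0902, 0.0557]
tool_rot: [2.147, 2.291, 0.001]
contact_force: [-1.1, -0.6, 0.6]
opening: 0.0648
grip_force: 0.0
t: 15.27
tool_pos: [0.4343, -0.0907, 0.0564]
tool_rot: [2.147, 2.289, 0.002]
contact_force: [-1.5, 0.5, 6.1]
opening: 0.0429
grip_force: 40.4
-0.0012568011578058952
shift mm [ 53.6 208.3 -93.1]
```

```bash
python3 -m handwheel '[{"tx":0,"ty":0,"tz":-10,"roll":0},{"tx":0,"ty":0,"tz":-30,"roll":0},{"tx":0,"ty":0,"tz":-33,"roll":0},{"tx":4,"ty":16,"tz":-20,"roll":0},{"tx":8,"ty":32,"tz":0,"roll":0},{"tx":8,"ty":32,"tz":0,"roll":0},{"tx":8,"ty":32,"tz":0,"roll":0},{"tx":8,"ty":32,"tz":0,"roll":0},{"tx":8,"ty":32,"tz":0,"roll":0},{"tx":6,"ty":20,"tz":0,"roll":0},{"tx":3,"ty":12,"tz":0,"roll":0},{"tx":0,"ty":0,"tz":0,"roll":0}]'
python3 -m handwheel '[{"tx":0,"ty":0,"tz":0,"roll":0},{"tx":0,"ty":0,"tz":0,"roll":0}]'
python3 -c "
from h import *
T=pose();go(T,.6385,-.0238,.0664)"
```

```text
t: 16.27
tool_pos: [0.6391, -0.023, 0.1478]
tool_rot: [2.147, 2.292, 0.002]
contact_force: [-1.2, 0.1, -0.7]
opening: 0.0428
grip_force: 41.2
t: 16.43
tool_pos: [0.6364, -0.024, 0.1473]
tool_rot: [-2.149, -2.291, 0.001]
contact_force: [0.0, -0.1, -0.0]
opening: 0.0428
grip_force: 41.2
shift mm [ 0.1  2.2 80.9]
```

```bash
python3 -m handwheel '[{"tx":0,"ty":1.5,"tz":30,"roll":0},{"tx":0,"ty":0,"tz":22,"roll":0},{"tx":0,"ty":0,"tz":13,"roll":0},{"tx":0,"ty":0,"tz":8,"roll":0},{"tx":0,"ty":0,"tz":4,"roll":0},{"tx":0,"ty":0,"tz":2,"roll":0},{"tx":0,"ty":0,"tz":1,"roll":0},{"tx":0,"ty":0,"tz":1,"roll":0},{"tx":0,"ty":0,"tz":0,"roll":0},{"tx":0,"ty":0,"tz":0,"roll":0},{"tx":0,"ty":0,"tz":0,"roll":0}]'
```

```text
t: 17.35
tool_pos: [0.6391, -0.0238, 0.067]
tool_rot: [2.149, 2.291, 0.001]
contact_force: [0.3, 0.6, -1.2]
opening: 0.0428
grip_force: 41.2
```

```bash
python3 -m handwheel '[{"tx":0,"ty":0,"tz":1,"roll":0},{"tx":0,"ty":0,"tz":0,"roll":0},{"tx":0,"ty":0,"tz":0,"roll":0},{"tx":0,"ty":0,"tz":0,"roll":0}]'
python3 -m handwheel '[{"tx":0,"ty":0,"tz":0,"roll":0},{"tx":0,"ty":0,"tz":0,"roll":0},{"tx":0,"ty":0,"tz":0,"roll":0},{"tx":0,"ty":0,"tz":0,"roll":0},{"tx":0,"ty":0,"tz":-10,"roll":0},{"tx":0,"ty":0,"tz":-30,"roll":0},{"tx":0,"ty":0,"tz":-40,"roll":0},{"tx":0,"ty":0,"tz":-40,"roll":0},{"tx":0,"ty":0,"tz":-30,"roll":0},{"tx":0,"ty":0,"tz":-15,"roll":0},{"tx":0,"ty":0,"tz":0,"roll":0},{"tx":0,"ty":0,"tz":0,"roll":0}]' 70
python3 -c "
from h import *
T,E,im,d=wrist('w6')
cap(E,d,.6385,-.0225,.12,.0165)
go(T,.453,.085,.235)"
```

```text
t: 17.68
tool_pos: [0.6392, -0.0238, 0.0665]
tool_rot: [2.149, 2.291, 0.001]
contact_force: [-3.2, -0.1, 6.3]
opening: 0.0428
grip_force: 41.8
t: 18.68
tool_pos: [0.6387, -0.0238, 0.2305]
tool_rot: [2.149, 2.291, 0.001]
contact_force: [-0.7, 0.2, -0.2]
opening: 0.07
grip_force: 0.0
cap 852 mean [ 0.6372 -0.0223  0.1192] circ [ 0.6371 -0.023 ] r 0.0164 expected 0.0165
shift mm [ 120.4 -178.4   -4.7]
```

Yellow is placed. Next is red.

```bash
python3 -m handwheel '[{"tx":12,"ty":-18,"tz":0,"roll":0},{"tx":20,"ty":-30,"tz":0,"roll":0},{"tx":20,"ty":-30,"tz":0,"roll":0},{"tx":20,"ty":-30,"tz":0,"roll":0},{"tx":20,"ty":-30,"tz":0,"roll":0},{"tx":18,"ty":-26,"tz":0,"roll":0},{"tx":10,"ty":-14,"tz":0,"roll":0},{"tx":0,"ty":0,"tz":0,"roll":0},{"tx":0,"ty":0,"tz":0,"roll":0},{"tx":0,"ty":0,"tz":0,"roll":0}]'
python3 -c "
from h import *
T,E,im,d=wrist('w7')
x,y=cap(E,d,.453,.085,.13,.0185)
go(T,x,y,.072)"
```

```text
t: 19.57
tool_pos: [0.4532, 0.0843, 0.2286]
tool_rot: [-2.148, -2.29, 0.003]
contact_force: [1.0, -0.0, -0.8]
opening: 0.07
grip_force: 0.0
cap 1201 mean [0.4549 0.0868 0.1292] circ [0.4551 0.0862] r 0.0185 expected 0.0185
shift mm [  1.8   2.5 156.6]
```

```bash
python3 -m handwheel '[{"tx":2,"ty":2,"tz":15,"roll":0},{"tx":0,"ty":0,"tz":35,"roll":0},{"tx":0,"ty":0,"tz":38,"roll":0},{"tx":0,"ty":0,"tz":32,"roll":0},{"tx":0,"ty":0,"tz":22,"roll":0},{"tx":0,"ty":0,"tz":10,"roll":0},{"tx":0,"ty":0,"tz":4,"roll":0},{"tx":0,"ty":0,"tz":0,"roll":0},{"tx":0,"ty":0,"tz":0,"roll":0}]'
python3 -m handwheel '[{"tx":0,"ty":0,"tz":0,"roll":0},{"tx":0,"ty":0,"tz":0,"roll":0},{"tx":0,"ty":0,"tz":0,"roll":0},{"tx":0,"ty":0,"tz":0,"roll":0},{"tx":0,"ty":0,"tz":0,"roll":0},{"tx":0,"ty":0,"tz":0,"roll":0}]' 25 45
python3 -c "
from h import *
T=pose();dy=T[1,3]-.0864;print(dy);go(T,.643,-.1023+dy,.21)"
```

```text
t: 20.37
tool_pos: [0.4567, 0.0866, 0.0758]
tool_rot: [2.149, 2.29, 0.002]
contact_force: [-0.0, -0.3, 1.1]
opening: 0.0699
grip_force: 0.0
t: 20.87
tool_pos: [0.4566, 0.0868, 0.0765]
tool_rot: [2.147, 2.29, 0.003]
contact_force: [-1.7, -1.0, 5.4]
opening: 0.0487
grip_force: 46.5
0.0003955934679126111
shift mm [-200.3  174.3 -132.9]
```

```bash
python3 -m handwheel '[{"tx":0,"ty":0,"tz":-10,"roll":0},{"tx":0,"ty":0,"tz":-30,"roll":0},{"tx":0,"ty":0,"tz":-35,"roll":0},{"tx":0,"ty":0,"tz":-35,"roll":0},{"tx":-14,"ty":12,"tz":-23,"roll":0},{"tx":-28,"ty":24,"tz":0,"roll":0},{"tx":-28,"ty":24,"tz":0,"roll":0},{"tx":-28,"ty":24,"tz":0,"roll":0},{"tx":-28,"ty":24,"tz":0,"roll":0},{"tx":-28,"ty":24,"tz":0,"roll":0},{"tx":-26,"ty":24,"tz":0,"roll":0},{"tx":-14,"ty":12,"tz":0,"roll":0}]'
python3 -m handwheel '[{"tx":-6,"ty":6,"tz":0,"roll":0},{"tx":0,"ty":0,"tz":0,"roll":0},{"tx":0,"ty":0,"tz":0,"roll":0},{"tx":0,"ty":0,"tz":0,"roll":0}]'
python3 -c "
from h import *
T=pose();go(T,.643,-.1020,.0865)"
```

```text
t: 21.87
tool_pos: [0.6372, -0.099, 0.2075]
tool_rot: [2.15, 2.288, -0.0]
contact_force: [-1.8, -0.1, -1.8]
opening: 0.0485
grip_force: 47.4
t: 22.2
tool_pos: [0.6409, -0.1006, 0.2074]
tool_rot: [-2.148, -2.292, 0.0]
contact_force: [-0.5, 0.3, -1.7]
opening: 0.0488
grip_force: 47.4
shift mm [ -1.6   2.1 120.9]
```

```bash
python3 -m handwheel '[{"tx":-1.5,"ty":1.5,"tz":20,"roll":0},{"tx":0,"ty":0,"tz":30,"roll":0},{"tx":0,"ty":0,"tz":30,"roll":0},{"tx":0,"ty":0,"tz":20,"roll":0},{"tx":0,"ty":0,"tz":11,"roll":0},{"tx":0,"ty":0,"tz":5,"roll":0},{"tx":0,"ty":0,"tz":2,"roll":0},{"tx":0,"ty":0,"tz":1,"roll":0},{"tx":0,"ty":0,"tz":1,"roll":0},{"tx":0,"ty":0,"tz":0,"roll":0},{"tx":0,"ty":0,"tz":0,"roll":0},{"tx":0,"ty":0,"tz":0,"roll":0}]'
```

```text
t: 23.2
tool_pos: [0.6438, -0.1033, 0.0883]
tool_rot: [2.148, 2.29, 0.001]
contact_force: [0.2, 0.2, -2.1]
opening: 0.049
grip_force: 47.4
```

```bash
python3 -m handwheel '[{"tx":0,"ty":0,"tz":1,"roll":0},{"tx":0,"ty":0,"tz":1,"roll":0},{"tx":0,"ty":0,"tz":0,"roll":0},{"tx":0,"ty":0,"tz":0,"roll":0}]'
python3 -m handwheel '[{"tx":0,"ty":0,"tz":0,"roll":0},{"tx":0,"ty":0,"tz":0,"roll":0},{"tx":0,"ty":0,"tz":0,"roll":0},{"tx":0,"ty":0,"tz":0,"roll":0},{"tx":0,"ty":0,"tz":-10,"roll":0},{"tx":0,"ty":0,"tz":-30,"roll":0},{"tx":0,"ty":0,"tz":-40,"roll":0},{"tx":0,"ty":0,"tz":-40,"roll":0},{"tx":0,"ty":0,"tz":-30,"roll":0},{"tx":0,"ty":0,"tz":-10,"roll":0},{"tx":0,"ty":0,"tz":0,"roll":0},{"tx":0,"ty":0,"tz":0,"roll":0}]' 75
python3 -c "
from h import *
T,E,im,d=wrist('w8')
for x,y,h,r in((.643,-.1023,.14,.0185),(.6385,-.0225,.12,.0165),(.634,.0572,.1,.014)): cap(E,d,x,y,h,r)
im,d=optics.get_image('side');cv2.imwrite('pics/side1.png',im[:,:,::-1])"
```

```text
t: 23.53
tool_pos: [0.6438, -0.1034, 0.0867]
tool_rot: [2.148, 2.291, 0.0]
contact_force: [-2.8, 0.1, 6.0]
opening: 0.0487
grip_force: 48.0
t: 24.53
tool_pos: [0.6432, -0.1031, 0.2453]
tool_rot: [2.149, 2.291, 0.0]
contact_force: [-0.9, -0.0, -0.7]
opening: 0.0749
grip_force: 0.0
cap 1124 mean [ 0.6418 -0.1035  0.1392] circ [ 0.6417 -0.1044] r 0.0185 expected 0.0185
cap 1005 mean [ 0.6372 -0.023   0.1191] circ [ 0.6372 -0.0233] r 0.016 expected 0.0165
cap 552 mean [0.6336 0.0526 0.0991] circ [0.6332 0.0568] r 0.0139 expected 0.014
```

View pics/side1.png

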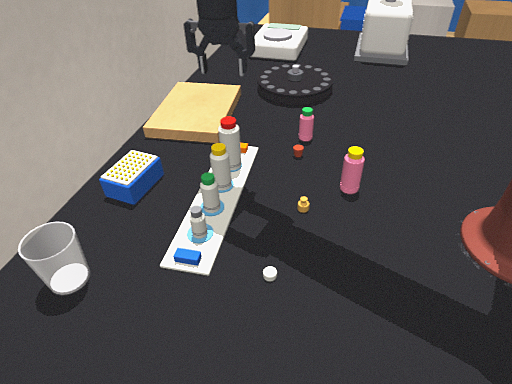

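The side view shows all four bottles upright on their pads, from red at (229,140) by the orange block to grey at (198,225) by the blue block, with the gripper clear above.

```bash
python3 -c "
from station import ctrl
print(ctrl.finish_job())"
```

```text
the job is handed in; nothing more can be done
None
```

I handed the job in at about 25 s: red, yellow, green and grey stand upright and free from the orange end to the blue end, each measured within about 3 mm of its pad centre; no verdict was returned.

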